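# Open the nose-pad jar at the optician's counter

### The arm

A 6-joint arm with a two-finger parallel gripper is mounted at the origin on the work surface. World frame = base frame: x ahead of the robot, y to its left, z up, the work surface at z = 0. Lengths are in m, angles in rad, forces in N, time in s.
With the tool pointing down it reaches from about 0.35 to 0.975 m from the base axis. Payload 4.9 kg.
Tool frame: the origin (TCP) lies on the mounting face of the last link; the fingertips stand 173 mm ahead of it and the grasp point (between the pads) lies 155 mm ahead of it; z points along the fingers, y is the line along which they close (so a half turn about z gives the same grasp; the last joint's range is limited). The gripper opens to 85 mm and grips with 20 to 120 N. Pads are 22 mm wide; open, the fingers measure 114 mm over their backs; the gripper's body (76 mm by 85 mm) begins 54 mm behind the grasp point. The pads swing forward as they close: fully open they stand 13 mm farther back than shut.
Start: joints at [1.055, 0.053, 1.613, -0, 1.476, -0.119], TCP at [0.242, 0.576, 0.405] pointing down, gripper open.
Joint ranges: [-3.01, 3.01], [-1.01, 2.22], [0.06, 2.58], [-1.02, 4.17], [0.09, 2.62], [-3.14, 3.14]. Speed limits (rad/s): [2.57, 2.57, 3.14, 3.14, 3.14, 3.14].

### API

Orientations are given as a rotation vector (axis times angle).
In Python, from station import monitor, eyes, finish_job gives the robot as it stands. The module is installed in compiled form; this text tells all that it offers.
- The arm moves only by the tool step_arm, never from a script. Its argument "commands" is a list of rows, each a list of 3 entries, a list of its own where there are three numbers: the opening in per cent of the stroke, from 0 (shut) to 100 (fully open), then the shift along the tool's x, y, z in mm, then the turn about the tool's z in degrees. In form: [[hand, [x, y, z], yaw], ...]. A call has 1 to 12 rows; each row is the pose to reach, as a shift and turn from the pose commanded when the call began, along the tool's axes at that moment; what a row does not reach only later rows make up. A row lasts 1/8 s, in which the tool goes at most 62.5 mm and 10.7 degrees, less where a joint would pass 70% of its speed; a pose out of reach is approached as far as the arm can. A call with a gripper value outside its range is refused whole. The fingers move at their own pace and stop on an object; "squeeze" is the grip in N (left out, the last holds). Time passes only in rows, so rows that repeat a pose let the fingers close. It gives the time, the measured TCP pose, the force, the opening and the grip force at its end, in the units of the state.
- monitor.get_obs(): the state, without advancing time (a new reading comes with each control period).
- eyes.get_image(name): name is "side" or "top" or "wrist"; returns the picture (400x640x3 uint8, red, green, blue); there is no depth.
- eyes.camera_info(name): a dict with "camera_matrix" (3x3 intrinsics, pixels), "k1" (the pictures are not rectified: a ray, as slopes to the right and down, at radius r is drawn at 1 + k1 r^2 times it, then the intrinsics apply), "extrinsics" (4x4, takes a point from camera to world coordinates). Camera axes: x right, y down, z forward; pixel columns grow to the right and rows downward; lengths in m; the calibration is good to about 2 mm. A picture is of the moment at which its call begins: read the wrist's pose just before it. camera_info takes no time and is no camera call; for the wrist camera it gives the pose at the moment of the call.
- finish_job(): hands the job in; it is judged then, once.
The state is a dict: "t": time; "q": joint angles; "dq": joint speeds; "effort": joint torques, N m; "tool_pos": TCP position; "tool_rot": TCP orientation; "contact_force": force on the tool from outside, world axes, zero at the start; "wrist_torque": the same for the moment, N m; "opening": finger opening in m; "grip_force": force on a finger pad.
Only numpy, scipy, OpenCV 4.12 (cv2) and the standard library are available. Lean on these libraries where they do the work, as an engineer would, in place of code of your own. Each camera call takes 0.05 s, during which the arm holds its last target. There are 200 camera calls.

### The job

Lift the clear dust cover off the jar of nose pads by its blue knob and stand it upright in the middle of the grey felt mat, letting go of it there. Then unscrew the tight white cap (counter-clockwise seen from above) while the jar stays down in its holder, stop turning once the threads let go, lift the cap straight up and finish still holding it, level and still, over the mouth of the jar and about 3 cm above its closed position. Do not disturb the other things on the counter.

Things in the scene. Friction and masses are not known exactly. Their poses are not given: they have to be found in the camera images.
- holder: dark wooden block fixed to the counter, 116 x 116 x 45 tall, with a 62 mm square pocket 37 deep in its top that holds the jar and keeps it from turning (about 1 mm play each side); origin under its centre, z up. It stands left or right of the middle, the mat on the other side.
- cover_knob (a point): centre of the blue knob (18 diameter, 28 tall, upright) on the clear dust cover. The cover is a loose open-bottomed square acrylic box, 73 x 73 x 66 tall without knob, 120 g, blue edges, standing on the holder over jar and cap; inner height 62. This point is 80 above its lower edge, 14 above its roof; z up, x and y square to the walls. The cap beneath stands 51 out of the holder.
- mat_center (a point): centre of the top face of the grey felt mat, 140 x 140 x 4 thick, fixed on the counter, 4 above it; z up.
- jar_mouth (a point): point on the jar's axis at the rim of its neck, z up. The jar (amber glass, 60 x 60 square body 50 tall, round neck 37 wide, about 450 g) stands loose in the holder's pocket; its underside is 74.5 below this point, its shoulder 24.5 below (13 above the holder's top). Its x axis points at the tight end of one of its three threads (120 degrees apart).
- cap_center (a point): centre of the white round screw cap (52 diameter, 31.5 tall, 50 g, blue band, blue stroke on top along its x axis), half-way up, z up; top 15.75 above it. Closed, it lies 2 below jar_mouth. Turning takes up to about 0.4 N m; a springy seal pushes the cap up with 3 to 9 N. Pulling before the threads let go lifts the jar instead.
- cap: the same cap; origin under its centre. It unscrews counter-clockwise from above: its x axis starts 0.17 to 0.42 rad counter-clockwise of the jar's x axis, climbs 2 mm and is free when 1.03 rad ahead; from there to 1.85 rad it lifts straight off, farther round it jams on the next thread. A turn of about 1.1 rad always frees it.
- glasses_case: spectacle case, 60 x 155 x 40, black below and blue above, loose; origin under its centre. Leave alone.
- lens_spray: blue lens-spray bottle, 40 diameter, 115 tall, loose; origin under its centre. Leave alone.
- screwdriver: small screwdriver lying on the counter, about 130 long, loose. Leave alone.
- spectacles: red-framed spectacles standing open on the counter, about 125 wide, 145 long, 42 tall, loose; origin under the lenses. Leave alone.
- parts_dish: white dish, 70 diameter, 22 tall, loose; origin under its centre. Leave alone.
Not all that is in view belongs to the job. Of the things that look like the part that bears cover_knob, the smallest one is meant.

How it is judged:
On the way:
1. the dust cover stands upright on the felt mat, let go (horizontal distance between cover_knob and mat_center below 0.035 m and z of cover_knob in the frame of mat_center below 0.085 m and angle between cover_knob's own z axis and vertical below 0.08 rad and contact force between the fingers and cover below 0.1 N and linear speed of cover below 0.02 m/s), for 0.2 s.
At the end, for the whole second after the job is handed in: Cover upright on the mat (knob within 35 mm of its centre, tilt < 0.08 rad); jar upright, within 5 mm of fully down in its holder; cap held still in the fingers, touching neither jar nor holder, its centre 16 to 50 mm above the jar's rim, within 20 mm of the jar's axis, tilt < 0.2 rad (horizontal distance between cover_knob and mat_center below 0.035 m and z of cover_knob in the frame of mat_center below 0.085 m and angle between each of cover_knob, jar_mouth's own z axis and vertical below 0.08 rad and z of cap_center in the frame of jar_mouth between 0.016 and 0.05 m and horizontal distance between cap_center and jar_mouth below 0.02 m and angle between cap_center's own z axis and vertical below 0.2 rad and contact force between the fingers and cap above 1 N and contact force between cap and jar below 0.05 N and contact force between cap and holder below 0.05 N and linear speed of cap below 0.03 m/s and z of jar_mouth in the frame of holder below 0.0875 m); the arm keeps its last pose, push and grip.
It fails at once if the jar is pulled up out of its holder by more than 15 mm (z of jar_mouth in the frame of holder above 0.0975 m).
It fails at once if another thing on the counter is moved by more than 25 mm (distance of any of glasses_case, lens_spray, screwdriver, spectacles, parts_dish from where it was at the start of the episode above 0.025 m).
It also fails if it takes over 58 s, if anything falls off the work surface, if the arm or the gripper's body presses on something with over 40 N, if the wrist force passes 120 N, or if a joint passes its speed limit or range.

## Working session

There is one attempt and no reset: what is moved stays moved. The work goes in short steps, Python scripts to look and compute and a tool call to move; the robot and the scene stay as the last step left them, time stands still between calls to the robot, and variables do not carry over. Pictures are saved under pics/ and viewed, at most 10 in all, crops included, and the job is handed in when it is done.

Besides the shell and the picture viewer there is one more tool, called after ">>>" as name(argument=value, ...), one argument or row to a line, values as JSON. step_arm: Moves the arm, as the interface text tells. Its arguments: {"type":"object","properties":{"commands":{"type":"array"},"squeeze":{"type":"number"}},"required":["commands"]}

```bash
mkdir -p pics; python3 - <<'E'
from station import monitor, eyes
import cv2,numpy as np
o=monitor.get_obs()
for k,v in o.items(): print(k,np.round(v,3))
for n in ["side","top"]:
    i=eyes.camera_info(n);print(n,np.round(i["camera_matrix"],1).tolist(),i["k1"],np.round(i["extrinsics"],3).tolist())
    cv2.imwrite(f"pics/{n}0.png",eyes.get_image(n)[:,:,::-1])
E
```

```text
t 0.0
q [ 1.055  0.053  1.614  0.     1.476 -0.119]
dq [ 0.     0.001  0.     0.001 -0.    -0.   ]
effort [ 3.0000e-03 -3.9367e+01 -3.7019e+01  0.0000e+00  7.0000e-03  0.0000e+00]
tool_pos [0.241 0.576 0.403]
tool_rot [-6.190e-01 -3.079e+00  3.000e-03]
contact_force [ 0.324  0.539 -0.553]
wrist_torque [-0.011 -0.02   0.034]
grip_force 0.0
opening 0.085
side [[415.6, 0.0, 323.9], [0.0, 415.6, 193.7], [0.0, 0.0, 1.0]] -0.09029285795441608 [[0.724, -0.433, 0.537, 0.009], [-0.69, -0.451, 0.566, -0.615], [-0.003, -0.78, -0.626, 0.741], [0.0, 0.0, 0.0, 1.0]]
top [[380.9, 0.0, 323.1], [0.0, 380.9, 201.9], [0.0, 0.0, 1.0]] -0.07409389345930341 [[0.135, -0.971, 0.199, 0.365], [-0.991, -0.133, 0.023, -0.031], [0.004, -0.201, -0.98, 1.07], [0.0, 0.0, 0.0, 1.0]]
```

View pics/top0.png

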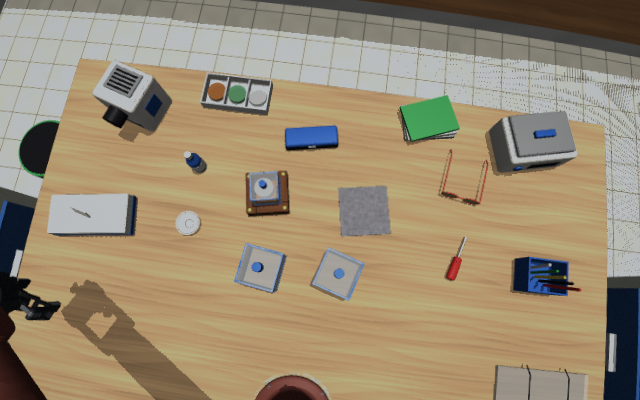

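View pics/side0.png

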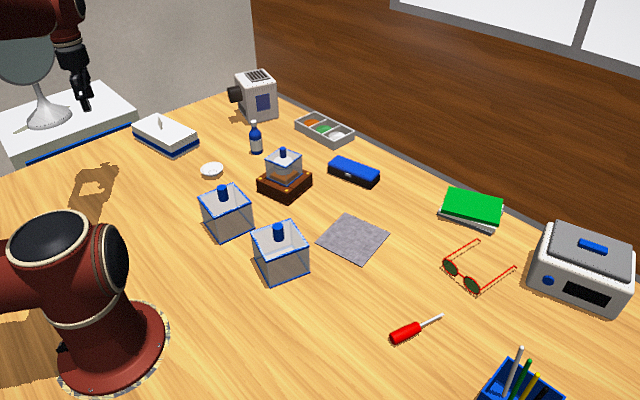

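Candidates for the cover: the clear box on the wooden holder (top 263,185; side 283,155), the larger box at top (257,267) / side (222,190), and the larger box at top (338,273) / side (279,232). The box on the holder is the smallest and covers the jar, so I choose it. The mat is at top (364,211). Next I measure by blue and grey masks and check one crop.

```bash
cat > h.py <<'E'
import numpy as np,cv2
from station import monitor,eyes
from scipy.spatial.transform import Rotation as R
def ray(info,uv):
    K=np.array(info["camera_matrix"],float);k=info["k1"];E=np.array(info["extrinsics"])
    d=np.array([(uv[0]-K[0,2])/K[0,0],(uv[1]-K[1,2])/K[1,1]]);s=d.copy()
    for _ in range(20): s=d/(1+k*(s@s))
    v=E[:3,:3]@np.array([*s,1.]);return E[:3,3],v/np.linalg.norm(v)
def plane(info,uv,z):
    o,v=ray(info,uv);return o+v*(z-o[2])/v[2]
def tri(*rs):
    A=sum(np.eye(3)-np.outer(v,v) for o,v in rs);b=sum((np.eye(3)-np.outer(v,v))@o for o,v in rs)
    p=np.linalg.solve(A,b);return p,[np.linalg.norm((np.eye(3)-np.outer(v,v))@(p-o)) for o,v in rs]
def proj(info,p):
    K=np.array(info["camera_matrix"],float);E=np.array(info["extrinsics"])
    c=E[:3,:3].T@(np.array(p)-E[:3,3]);s=c[:2]/c[2];s=s*(1+info["k1"]*(s@s));return K[:2,:2]@s+K[:2,2]
def blobs(mask,amin=15):
    n,l,st,c=cv2.connectedComponentsWithStats(mask.astype(np.uint8));return [(np.round(c[i],1).tolist(),st[i].tolist()) for i in range(1,n) if st[i][4]>=amin],l
def blue(im):
    h=cv2.cvtColor(im,cv2.COLOR_RGB2HSV);return (h[...,0]>100)&(h[...,0]<125)&(h[...,1]>170)&(h[...,2]>70)
def tomove(p,yaw=0): # world TCP target -> tool-axis shift mm
    o=monitor.get_obs();return R.from_rotvec(o["tool_rot"]).as_matrix().T@(np.array(p)-o["tool_pos"])*1000
E
python3 - <<'E'
from h import *
I={n:eyes.camera_info(n) for n in("top","side")}
im={n:cv2.imread(f"pics/{n}0.png")[:,:,::-1].copy() for n in I}
for n,(x,y,w,h) in dict(top=(240,160,60,60),side=(250,135,70,70)).items():
    m=blue(im[n]);M=np.zeros_like(m);M[y:y+h,x:x+w]=m[y:y+h,x:x+w]
    print(n,blobs(M,6)[0])
# mat: low saturation grey
for n,(x,y,w,h) in dict(top=(325,175,80,70),side=(305,205,95,70)).items():
    hs=cv2.cvtColor(im[n],cv2.COLOR_RGB2HSV);m=(hs[...,1]<50)&(hs[...,2]<180);M=np.zeros_like(m,np.uint8);M[y:y+h,x:x+w]=m[y:y+h,x:x+w]
    M=cv2.morphologyEx(M,cv2.MORPH_OPEN,np.ones((5,5)))
    c=max(cv2.findContours(M,0,1)[0],key=cv2.contourArea)
    P=np.array([plane(I[n],p[0],.004)[:2] for p in c],np.float32);print(n,cv2.minAreaRect(P))
a=cv2.resize(im["top"][155:225,235:305],(560,560),interpolation=cv2.INTER_CUBIC)[:,:400]
a=cv2.resize(im["top"][155:225,238:298],(390,455),interpolation=cv2.INTER_CUBIC)
b=cv2.resize(im["side"][140:210,252:317],(400,430),interpolation=cv2.INTER_CUBIC)
a=cv2.resize(a,(390,430));cv2.imwrite("pics/c1.png",np.hstack([a,b])[:,:,::-1])
E
```

```text
top [([261.3, 183.5], [259, 181, 6, 6, 17])]
side [([254.8, 136.9], [250, 135, 11, 6, 52]), ([282.3, 151.8], [280, 147, 6, 11, 44]), ([256.2, 152.5], [252, 151, 9, 4, 19]), ([284.0, 166.6], [281, 166, 7, 2, 7]), ([289.4, 183.6], [286, 181, 7, 6, 8])]
top ((0.5735434293746948, -0.12408316135406494), (0.13963788747787476, 0.13951176404953003), 10.70859146118164)
side ((0.570807695388794, -0.12409783154726028), (0.13847918808460236, 0.13411366939544678), 11.357439041137695)
```

View pics/c1.png

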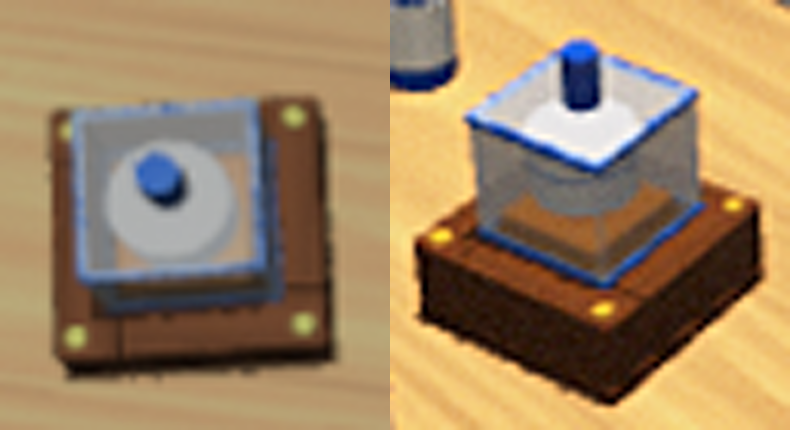

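The crop shows the small cover with its knob (top ≈262.6,184; side ≈283,152) standing on the four-screwed wooden holder with the white cap inside: the right one.

```bash
python3 - <<'E'
from h import *
I={n:eyes.camera_info(n) for n in("top","side")}
print(tri(ray(I["top"],(262.0,183.6)),ray(I["side"],(282.6,152))))
# holder outline in top at z .045 via dark-brown mask
im=cv2.imread("pics/top0.png")[:,:,::-1].copy();hs=cv2.cvtColor(im,cv2.COLOR_RGB2HSV)
for nm,uv,z in [("holder TL",(246.5,171.5),.045),("TR",(287.2,170.8),.045),("BR",(288.5,213),.045),("BL",(247,213.5),.045),("case",(311,137),.04),("spraytop",(189,155),.115),("dish",(187,223),.022)]:print(nm,plane(I["top"],uv,z).round(3))
o=monitor.get_obs();print(R.from_rotvec(o["tool_rot"]).as_matrix().round(3))
w=eyes.camera_info("wrist");E=np.array(w["extrinsics"]);T=np.eye(4);T[:3,:3]=R.from_rotvec(o["tool_rot"]).as_matrix();T[:3,3]=o["tool_pos"]
print((np.linalg.inv(T)@E).round(3),np.round(w["camera_matrix"],0).tolist())
print(tomove([.575,.13,.4]))
E
```

```text
(array([0.58327876, 0.15362743, 0.1224439 ]), [np.float64(0.000603896966126999), np.float64(0.0006038969661271511)])
holder TL [0.63  0.217 0.045]
TR [0.648 0.105 0.045]
BR [0.53  0.083 0.045]
BL [0.513 0.195 0.045]
case [0.758 0.053 0.04 ]
spraytop [0.637 0.361 0.115]
dish [0.466 0.363 0.022]
[[-0.922  0.386 -0.001]
 [ 0.386  0.922 -0.002]
 [ 0.    -0.002 -1.   ]]
[[ 0.002 -0.949 -0.314  0.081]
 [ 1.     0.002 -0.001  0.   ]
 [ 0.001 -0.314  0.949  0.032]
 [ 0.     0.     0.     1.   ]] [[350.0, 0.0, 327.0], [0.0, 350.0, 201.0], [0.0, 0.0, 1.0]]
[-480.11796272 -282.64455346    3.97416841]
```

>>> step_arm(
  commands=[
    [100,[-480,-257,3],0],
    [100,[-480,-257,3],0],
    [100,[-480,-257,3],0],
    [100,[-480,-257,3],0],
    [100,[-480,-257,3],0],
    [100,[-480,-257,3],0],
    [100,[-480,-257,3],0],
    [100,[-480,-257,3],0],
    [100,[-480,-257,3],0],
    [100,[-480,-257,3],0],
    [100,[-480,-257,3],0],
    [100,[-480,-257,3],0],
  ],
  squeeze=30,
)

```text
t: 1.6
tool_pos: [0.5842, 0.155, 0.4015]
tool_rot: [-0.617, -3.08, -0.0]
contact_force: [-0.2, 0.5, 0.1]
opening: 0.0856
grip_force: 0.0
```

```bash
python3 - <<'E'
from h import *
o=monitor.get_obs();w=eyes.camera_info("wrist");im=eyes.get_image("wrist");cv2.imwrite("pics/w1.png",im[:,:,::-1])
print(o["t"],np.round(o["tool_pos"],4),np.round(o["q"],2))
print(proj(w,[.583,.154,.125]),blobs(blue(im),60)[0])
import pickle;pickle.dump(w,open("w1.pkl","wb"))
t=eyes.camera_info("top")
for uv in[(322,250),(363,262),(346,299),(311,289)]:print(plane(t,uv,.1).round(3))
E
```

```text
1.6 [0.5842 0.155  0.4015] [ 0.14  0.01  1.67  0.    1.47 -1.04]
[325.5069749  201.11812369] [([171.1, 19.6], [147, 12, 49, 17, 96]), ([294.5, 352.6], [249, 326, 94, 51, 2393])]
[ 0.438 -0.022  0.1  ]
[ 0.422 -0.129  0.1  ]
[ 0.326 -0.098  0.1  ]
[ 0.338 -0.008  0.1  ]
```

View pics/w1.png

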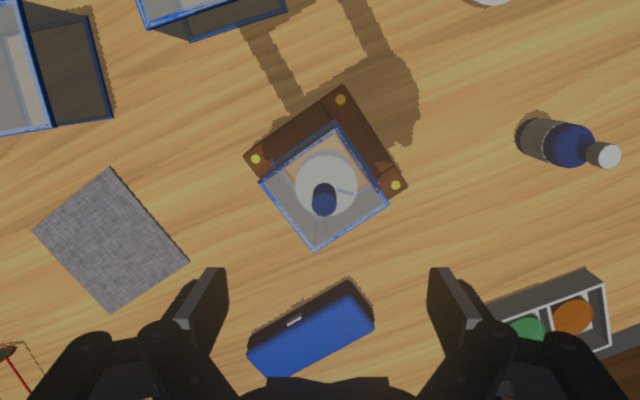

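The wrist view shows the knob at (324,200), within about 1 mm of the predicted pixel; the cap's stroke is visible under the roof at (343,192). I go down and grip high on the knob.

>>> step_arm(
  commands=[
    [60,[0,-2,60],0],
    [60,[0,-2,90],0],
    [60,[0,-2,112],0],
    [60,[0,-2,112],0],
    [0,[0,-2,112],0],
    [0,[0,-2,112],0],
    [0,[0,-2,112],0],
    [0,[0,-2,112],0],
    [0,[0,-2,112],0],
  ],
  squeeze=40,
)

```text
t: 2.78
tool_pos: [0.5847, 0.1521, 0.2915]
tool_rot: [0.619, 3.078, 0.001]
contact_force: [-0.1, -1.1, 5.1]
opening: 0.0166
grip_force: 39.5
```

>>> step_arm(
  commands=[
    [0,[0,0,-15],0],
    [0,[0,0,-35],0],
    [0,[0,0,-60],0],
    [0,[0,0,-90],0],
    [0,[0,0,-90],0],
    [0,[0,0,-90],0],
  ],
)

```text
t: 3.52
tool_pos: [0.5839, 0.152, 0.3791]
tool_rot: [-0.619, -3.079, 0.0]
contact_force: [-0.1, -0.2, -1.2]
opening: 0.0165
grip_force: 39.3
```

```bash
python3 - <<'E'
from h import *
o=monitor.get_obs();im=eyes.get_image("side");cv2.imwrite("pics/s2.png",cv2.resize(im[60:260,180:420],(720,600))[:,:,::-1])
for z in(.385,.30): print(tomove([.573,-.124,z]))
print(np.round(o["q"],2))
E
```

```text
[ -96.73985909 -258.692956     -6.69377586]
[ -96.9129459  -258.59117762   78.30598697]
[ 0.13  0.02  1.69 -0.    1.43 -1.04]
```

View pics/s2.png

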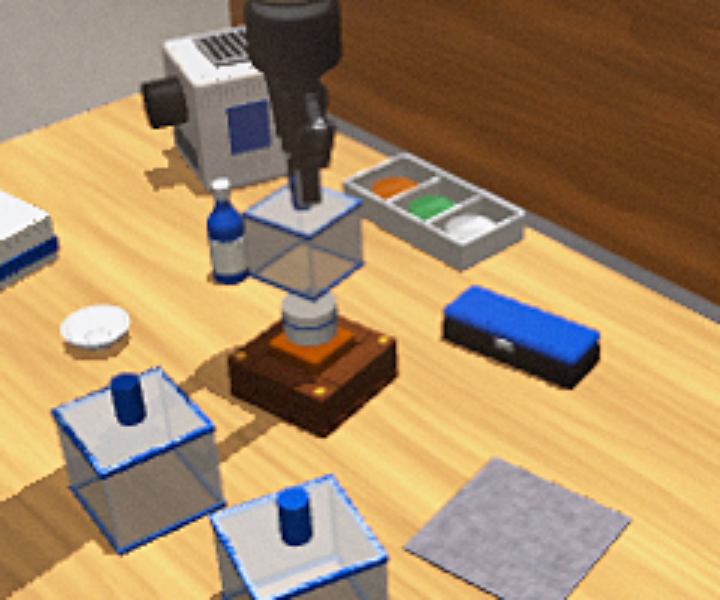

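The cover hangs level at crop (305,240), clear of the cap at (310,318). Now it goes across to the mat.

>>> step_arm(
  commands=[
    [0,[-20,-52,0],0],
    [0,[-39,-104,0],0],
    [0,[-58,-156,0],0],
    [0,[-78,-208,0],0],
    [0,[-97,-259,0],0],
    [0,[-97,-259,0],0],
    [0,[-97,-259,50],0],
    [0,[-97,-259,90],0],
    [0,[-97,-259,115],0],
    [0,[-97,-259,122],0],
    [0,[-97,-259,125],0],
    [0,[-97,-259,125],0],
  ],
)

```text
t: 5.08
tool_pos: [0.574, -0.1242, 0.2558]
tool_rot: [0.618, 3.078, -0.0]
contact_force: [-0.2, -0.5, -0.6]
opening: 0.0162
grip_force: 39.5
```

>>> step_arm(
  commands=[
    [0,[0,0,3],0],
    [0,[0,0,5],0],
    [0,[0,0,5],0],
  ],
)

```text
t: 5.45
tool_pos: [0.5738, -0.1246, 0.2507]
tool_rot: [0.619, 3.079, -0.001]
contact_force: [-1.2, -1.1, 1.8]
opening: 0.0166
grip_force: 39.8
```

Contact force has turned upward: the cover stands on the mat. I open, wait, and go straight up.

>>> step_arm(
  commands=[
    [40,[0,0,0],0],
    [60,[0,0,0],0],
    [60,[0,0,0],0],
    [60,[0,0,-10],0],
    [60,[0,0,-40],0],
    [100,[0,0,-100],0],
    [100,[0,0,-140],0],
    [100,[97,259,-140],0],
    [100,[97,259,-140],0],
    [100,[97,259,-140],0],
    [100,[97,259,-140],0],
    [100,[97,259,-140],0],
  ],
)

```text
t: 6.95
tool_pos: [0.5837, 0.1552, 0.3907]
tool_rot: [0.614, 3.08, 0.001]
contact_force: [0.9, -1.3, 0.7]
opening: 0.0853
grip_force: 0.0
```

```bash
python3 - <<'E'
from h import *
o=monitor.get_obs();w=eyes.camera_info("wrist");im=eyes.get_image("wrist");cv2.imwrite("pics/w3.png",im[:,:,::-1])
print(o["t"],np.round(o["tool_pos"],4))
print("knob pred",proj(w,[.5735,-.124,.084]))
hs=cv2.cvtColor(im,cv2.COLOR_RGB2HSV)
m=((hs[...,1]<40)&(hs[...,2]>110)).astype(np.uint8);M=m*0;M[80:280,220:450]=m[80:280,220:450]
M=cv2.morphologyEx(M,cv2.MORPH_OPEN,np.ones((5,5)))
for c in cv2.findContours(M,0,1)[0]:
    if cv2.contourArea(c)>200:print(cv2.fitEllipse(cv2.convexHull(c)),cv2.contourArea(c))
print("cap top pred",proj(w,[.5835,.153,.096]))
s=eyes.get_image("side");si=eyes.camera_info("side");p=proj(si,[.5735,-.124,.084]);print(p)
a=s[int(p[1])-40:int(p[1])+60,int(p[0])-60:int(p[0])+60];cv2.imwrite("pics/s3.png",np.hstack([cv2.resize(im,(480,300)),cv2.resize(a,(320,300))])[:,:,::-1])
E
```

```text
6.95 [0.5837 0.1552 0.3907]
knob pred [ 52.00705007 288.59555481]
((327.919189453125, 188.728515625), (62.24607849121094, 63.37913513183594), 17.884525299072266) 2912.5
cap top pred [324.34732466 195.2282798 ]
[354.30824192 212.86702976]
```

View pics/s3.png

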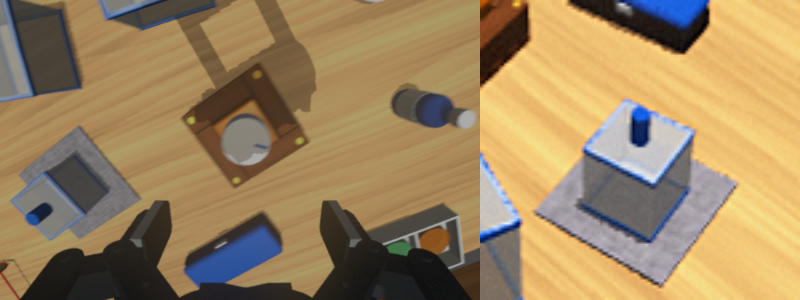

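The cover stands upright in the middle of the mat (side crop 638,150), and the bare cap is at wrist pixel (328,189). Next I locate the cap.

```bash
python3 - <<'E'
from h import *
w=eyes.camera_info("wrist");p=plane(w,(327.9,188.7),.096);print(p)
t=eyes.camera_info("top");im=eyes.get_image("side");si=eyes.camera_info("side")
print(tomove([p[0],p[1],.233]))
hs=cv2.cvtColor(im,cv2.COLOR_RGB2HSV);q=proj(si,[*p[:2],.096]);print(q)
E
```

```text
[0.5796334  0.15724618 0.096     ]
[  5.62867266   2.02849898 157.3264102 ]
[281.57811689 160.0012859 ]
```

```bash
python3 - <<'E'
from h import *
w=eyes.camera_info("wrist");im=cv2.imread("pics/w3.png")[:,:,::-1].copy();hs=cv2.cvtColor(im,cv2.COLOR_RGB2HSV)
m=(hs[...,0]>20)&(hs[...,0]<35)&(hs[...,1]>120)&(hs[...,2]>110);M=m*0;M[70:260,230:420]=m[70:260,230:420]
b=[x for x in blobs(M,15)[0] if x[1][4]<150];print(b)
P=np.array([plane(w,x[0],.045) for x in b]);print(P.round(4),P.mean(0))
print("cap at holder centre pred",proj(w,[*P.mean(0)[:2],.096]))
cv2.imwrite("pics/c4.png",cv2.resize(im[70:270,220:430],(630,600),interpolation=cv2.INTER_CUBIC)[:,:,::-1])
E
```

```text
[([254.2, 160.1], [248, 155, 13, 11, 104]), ([398.9, 187.4], [393, 183, 13, 10, 101]), ([314.4, 240.0], [309, 236, 12, 9, 87])]
[[0.5427 0.0982 0.045 ]
 [0.6176 0.2116 0.045 ]
 [0.6368 0.1177 0.045 ]] [0.59903103 0.1424842  0.045     ]
cap at holder centre pred [322.0832442  216.07145011]
```

View pics/c4.png

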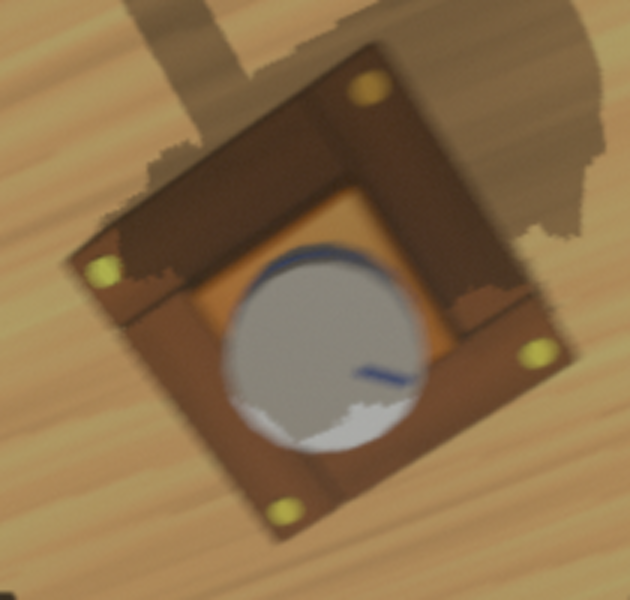

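The cap's disc is centred at crop (325,352), i.e. (0.580, 0.156), agreeing with the holder centre from its screws (0.580, 0.155). I go down around it and close.

>>> step_arm(
  commands=[
    [100,[5.5,1,60],0],
    [100,[5.5,1,110],0],
    [100,[5.5,1,140],0],
    [100,[5.5,1,152],0],
    [100,[5.5,1,157],0],
    [100,[5.5,1,157],0],
    [0,[5.5,1,157],0],
    [0,[5.5,1,157],0],
    [0,[5.5,1,157],0],
    [0,[5.5,1,157],0],
  ],
  squeeze=60,
)

```text
t: 8.35
tool_pos: [0.5799, 0.1553, 0.2341]
tool_rot: [0.619, 3.078, 0.001]
contact_force: [-1.7, -0.1, 5.5]
opening: 0.0505
grip_force: 61.4
```

>>> step_arm(
  commands=[
    [0,[0,0,0],0],
    [0,[0,0,0],-6],
    [0,[0,0,-0.3],-12],
    [0,[0,0,-0.6],-18],
    [0,[0,0,-0.9],-24],
    [0,[0,0,-1.2],-30],
    [0,[0,0,-1.2],-30],
  ],
  squeeze=90,
)

```text
t: 9.22
tool_pos: [0.5801, 0.1552, 0.2351]
tool_rot: [-0.197, 3.133, 0.0]
contact_force: [1.0, 0.2, 4.8]
opening: 0.0499
grip_force: 92.1
```

```bash
python3 - <<'E'
from h import *
o=monitor.get_obs();print(np.round(o["q"],3),o["wrist_torque"],o["contact_force"])
im=eyes.get_image("side");a=im[130:205,240:325];cv2.imwrite("pics/s5.png",cv2.resize(a,(680,600),interpolation=cv2.INTER_CUBIC)[:,:,::-1])
E
```

```text
[ 0.138  0.156  1.8    0.     1.183 -1.559] [ 0.081178   -0.1591445   0.00829721] [0.99320122 0.16606788 4.79751484]
```

Turned 30° with a small, steady force. I carry on to 66°.

>>> step_arm(
  commands=[
    [0,[0,0,-0.2],-6],
    [0,[0,0,-0.4],-12],
    [0,[0,0,-0.6],-18],
    [0,[0,0,-0.8],-24],
    [0,[0,0,-0.8],-30],
    [0,[0,0,-0.8],-36],
    [0,[0,0,-0.8],-36],
  ],
)

```text
t: 10.15
tool_pos: [0.5797, 0.155, 0.2352]
tool_rot: [-1.154, 2.921, -0.001]
contact_force: [0.5, -1.1, 5.6]
opening: 0.0499
grip_force: 92.1
```

```bash
python3 - <<'E'
from h import *
o=monitor.get_obs();print(np.round(o["q"],3),np.round(o["tool_pos"],4),o["wrist_torque"],o["contact_force"])
E
```

```text
[ 1.370e-01  1.560e-01  1.800e+00 -1.000e-03  1.185e+00 -2.186e+00] [0.5797 0.155  0.2352] [-0.1120734  -0.04844138 -0.0248784 ] [ 0.524685   -1.05095898  5.63843852]
```

>>> step_arm(
  commands=[
    [0,[0,0,-2],0],
    [0,[0,0,-4],0],
    [0,[0,0,-6],0],
    [0,[0,0,-6],0],
    [0,[0,0,-6],0],
  ],
)

```text
t: 10.78
tool_pos: [0.5792, 0.1551, 0.2403]
tool_rot: [1.158, -2.92, -0.0]
contact_force: [1.0, 0.7, -0.9]
opening: 0.0502
grip_force: 93.2
```

```bash
python3 - <<'E'
from h import *
im=eyes.get_image("side");a=im[130:205,240:325];cv2.imwrite("pics/s6.png",cv2.resize(a,(680,600),interpolation=cv2.INTER_CUBIC)[:,:,::-1])
E
```

```text
(no output)
```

View pics/s6.png

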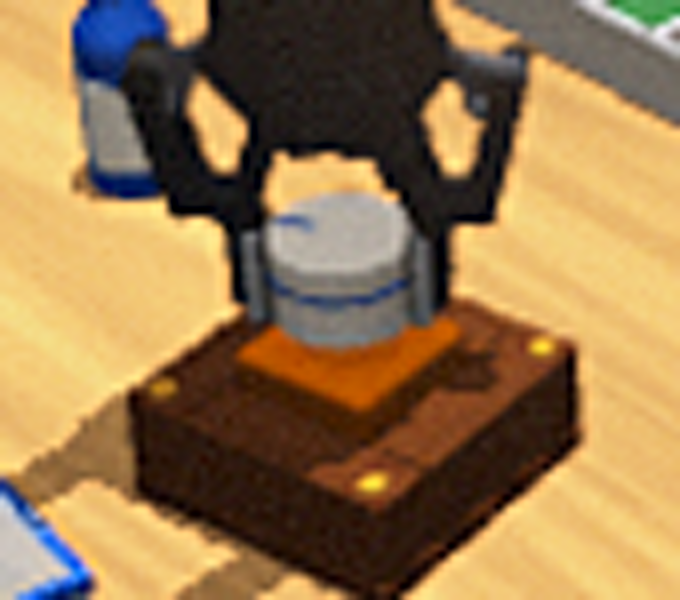

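The wrist carries only about the cap's weight (−0.9 N), and the jar's orange shoulder (crop 350,360) is still low in the holder: the threads have let go. I lift on to 3 cm.

>>> step_arm(
  commands=[
    [0,[0,0,-5],0],
    [0,[0,0,-12],0],
    [0,[0,0,-19],0],
    [0,[0,0,-25],0],
    [0,[0,0,-25],0],
    [0,[0,0,-25],0],
    [0,[0,0,-25],0],
    [0,[0,0,-25],0],
  ],
)

```text
t: 11.82
tool_pos: [0.5794, 0.1551, 0.2654]
tool_rot: [1.158, -2.92, -0.0]
contact_force: [-0.4, -0.4, -0.8]
opening: 0.0502
grip_force: 93.2
```

```bash
python3 - <<'E'
from h import *
print(monitor.get_obs()["contact_force"])
im=eyes.get_image("side");a=im[110:270,240:410];cv2.imwrite("pics/s7.png",cv2.resize(a,(637,600),interpolation=cv2.INTER_CUBIC)[:,:,::-1])
E
```

```text
[-0.37139647 -0.35432825 -0.81623963]
```

View pics/s7.png

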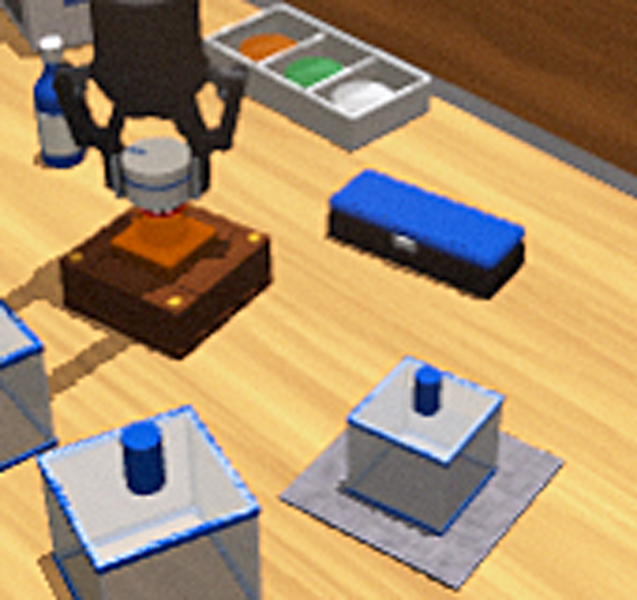

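The cap is held level above the jar (crop 155,170), the jar's neck is visible below it with the jar down in the holder, and the cover stands on the mat (425,440). I hand in.

```bash
python3 -c "
from station import finish_job
print(finish_job())"
```

```text
the job is handed in; nothing more can be done
None
```

I handed the job in at about 12 s of robot time: by the last picture and readings, the cover stands upright in the middle of the mat, the jar is still down in its holder, and the cap is held level about 3 cm above its closed position; no verdict was returned.

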